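# Gauge a sprayer ferrule and hold the tester's recessed reset

### The job

Of the two brass sprayer ferrules, slide the one with the wide bore down over the tester's steel gauge pin until it sits flat on the blue top, and let go of it. Then take the orange-handled stylus out of its block, reach its tip through the yellow-ringed hole in the tester and hold the recessed red reset button fully down: finish still gripping the stylus with the button held down. Leave the narrow-bore ferrule and everything else on the bench where they are.

Things in the scene. Friction and masses are not known exactly. Their poses are not given: they have to be found in the camera images.
- tester: bench tester for ferrules, fixed: grey box with flat blue top, 150 (x) by 220 (y) by 60 mm high; origin at the centre of its underside, z up. The gauge pin stands on its top at y = +60 mm, the reset hole is at y = -60 mm (both x = 0); nothing else rises more than 2 mm above the top. Its yaw varies by up to 0.35 rad
- pin_base (a point): foot of the steel gauge pin, at its axis on the tester's top face (60 mm above the bench). The pin is upright, 16 mm in diameter, 30 mm high, its top 6 mm tapering to 8 mm diameter
- aperture (a point): centre of the round reset hole, level with the tester's top face; 16 mm diameter, straight down through a 10 mm thick top; a flat yellow ring is painted round it (looks only). The red button's top lies 22 mm below this point
- reset (a joint): travel of the recessed red button, 0 (up) to 0.006 m (fully down, pressed straight down); spring: starts to move at 2 N, reaches the stop at 5 N, rises again when let go. It counts as down beyond 0.0045 m. The button's cap is 22 mm across, hidden under the hole
- ferrule_wide: the brass ferrule that fits: upright round tube, 34 mm outside diameter, 19 mm bore right through, 40 mm tall, 120 g; origin at the centre of its underside, z along the bore. It stands loose on the bench
- ferrule_narrow: brass ferrule that does not fit: same outside (34 mm diameter, 40 mm tall), bore only 10 mm; origin at the centre of its underside. Stands on the bench; leave it. Which of the two stands nearer the robot varies
- stylus: stylus standing upright, point down, in its block: steel shaft 6 mm in diameter, 60 mm long, then an orange round handle 18 mm in diameter, 70 mm long (130 mm overall, 60 g); origin at the tip of the point, z up along the shaft. The foot of the handle rests on the block's top, so the tip stands 10 mm above the bench; it lifts straight out
- holder: grey plastic block, fixed, 60 by 60 by 70 mm high, with a central upright hole 10 mm in diameter and 65 mm deep for the stylus; origin at the centre of its underside
- bottle: bystander, loose, leave it alone: white plastic bottle with brown cap, 60 mm across, 150 tall
- jar: bystander, loose, leave it alone: amber glass jar with steel lid, 70 mm across, 100 tall
- blue_lid: bystander, loose, leave it alone: blue plastic drum-tap lid, a disc 116 mm across, 18 high
- screwdriver: bystander, loose, leave it alone: screwdriver with red handle, 190 mm long, lying
- spray_nozzle: bystander, loose, leave it alone: small black plastic spray nozzle, 32 mm across, 36 tall
- wrench: bystander, loose, leave it alone: steel wrench, 170 mm long, lying
Not all that is in view belongs to the job. Leave any green or turquoise look-alike of the ferrule_wide alone.

How it is judged:
On the way, in this order (a step that is already met when the one before it is completed fails the run):
1. the wide-bore ferrule sits fully down on the gauge pin and is let go (z of ferrule_wide in the frame of pin_base between -0.004 and 0.004 m and horizontal distance between ferrule_wide and pin_base below 0.005 m and angle between ferrule_wide's own z axis and vertical below 0.12 rad and contact force between the fingers and ferrule_wide below 0.1 N), for 0.2 s.
2. the stylus, gripped, holds the reset button down through the hole (value of joint reset above 0.0045 m and contact force between stylus and tester above 1.5 N and contact force between the fingers and stylus above 2 N and horizontal distance between stylus and aperture below 0.01 m and contact force between the arm and tester below 0.5 N), for 0.2 s.
At the end, for the whole second after the job is handed in: Wide ferrule on the pin: foot within 4 mm of the tester top, 5 mm of the axis, upright within 0.12 rad, not touched by the fingers; the gripped stylus, within 10 mm of the hole axis, holds the button beyond 4.5 of 6 mm with over 1.5 N; the arm does not touch the tester (all of step 1 and all of step 2); the arm keeps its last pose, push and grip.
It fails at once if the narrow ferrule or another bystander is disturbed (moved more than 20 mm) (distance of any of ferrule_narrow, bottle, jar, blue_lid, screwdriver, spray_nozzle, wrench from where it was at the start of the episode above 0.02 m).
It also fails if it takes over 45 s, if anything falls off the work surface, if the arm or the gripper's body presses on something with over 40 N, if the wrist force passes 120 N, or if a joint passes its speed limit or range.

### The arm

A 6-joint arm with a two-finger parallel gripper is mounted at the origin on the work surface. World frame = base frame: x ahead of the robot, y to its left, z up, the work surface at z = 0. Lengths are in m, angles in rad, forces in N, time in s.
With the tool pointing down it reaches from about 0.325 to 0.775 m from the base axis. Payload 9.3 kg.
Tool frame: the origin (TCP) lies at the very end of the fingers, on their centre line; the grasp point (between the pads) lies 19 mm behind it (manip.grip_depth is the distance from the TCP to the grasp point, in m); z points along the fingers, y is the line along which they close (so a half turn about z gives the same grasp; the last joint's range is limited). The gripper opens to 85 mm and grips with 20 to 120 N. Pads are 22 mm wide; open, the fingers measure 114 mm over their backs; the gripper's body (76 mm by 85 mm) begins 54 mm behind the grasp point. The pads swing forward as they close: fully open they stand 13 mm farther back than shut.
Start: joints at [-1.499, 0.259, 0.021, 1.334, 0, 1.418], TCP at [0.123, -0.536, 0.231] pointing down, gripper open.
Joint ranges: [-3.04, 3.04], [-0.91, 1.82], [-1.04, 1.36], [-1.92, 1.95], [-1.52, 1.45], [-3.14, 3.14]. Speed limits (rad/s): [2.22, 2.22, 2.79, 3.14, 3.14, 3.14].

### API

Orientations are given as a unit quaternion [x, y, z, w].
In Python, from plant import manip gives the robot as it stands.
- The arm moves only by the tool step_arm, never from a script. Its argument "moves" is one flat list of numbers, 5 for each row, row after row: the closure, from -1 (fully open) to 1 (shut), then the shift along the world's x, y, z scaled (see below), then the turn about the world's z scaled (see below). A call has exactly 5 rows; each row is the pose to reach, as a shift and turn from the pose commanded when the call began, turning the shorter way round; what a row does not reach only later rows make up. The controller multiplies each number of a shift by 200 mm and each number of a turn by 2 pi rad. A row lasts 1/12 s, in which the tool goes at most 41.7 mm and 7.16 degrees, less where a joint would pass 70% of its speed; a pose out of reach is approached as far as the arm can. A call with a number of a shift or a turn outside -1 to 1 is refused whole. A call with a gripper value outside its range is refused whole. The fingers move at their own pace and stop on an object; "force" is the grip in N (left out, the last holds). Time passes only in rows, so rows that repeat a pose let the fingers close, or fill a call up. It gives the time, the measured TCP pose, the force, the opening and the grip force at its end, in the units of the state.
- manip.state(): the state, without advancing time (a new reading comes with each control period).
- manip.get_image(name): name is "side" or "top"; returns a dict with "frame" (384x512x3 uint8, red, green, blue), "depth" (384x512 float32, m along the optical axis (not along the pixel's ray), 0 where there is no reading), "mtx" (3x3 intrinsics, pixels), "distortion" ([k1, k2, p1, p2, k3] as OpenCV has them; the pictures are not rectified), "view" (4x4, takes a point from world to camera coordinates). Camera axes: x right, y down, z forward; pixel columns grow to the right and rows downward; lengths in m; the calibration is good to about 2 mm. A picture is of the moment at which its call begins.
- manip.sign_off(): hands the job in; it is judged then, once.
The state is a dict: "t": time; "q": joint angles; "joint_vel": joint speeds; "tau": joint torques, N m; "position": TCP position; "tcp_rot": TCP orientation; "wrist_force": force on the tool from outside, world axes, zero at the start; "wrist_torque": the same for the moment, N m; "finger_gap": opening from 0.0 (shut) to 1.0 (fully open); "grasp_force": force on a finger pad.
Only numpy, scipy, OpenCV 4.12 (cv2) and the standard library are available. Lean on these libraries where they do the work, as an engineer would, in place of code of your own. Each camera call takes 0.05 s, during which the arm holds its last target. There are 200 camera calls.

## Working session

There is one attempt and no reset: what is moved stays moved. The work goes in short steps, Python scripts to look and compute and a tool call to move; the robot and the scene stay as the last step left them, time stands still between calls to the robot, and variables do not carry over. Pictures are saved under pics/ and viewed, at most 10 in all, crops included, and the job is handed in when it is done.

Besides the shell and the picture viewer there is one more tool, called after "Emit:" as name(argument=value, ...) on one line, values as JSON. step_arm: Moves the arm, as the interface text tells. Shifts and turns lie within -1 to 1; 1 stands for 200 mm of shift or 2 pi rad of turn. Its arguments: {"type":"object","properties":{"moves":{"type":"array","items":{"type":"number"}},"force":{"type":"number"}},"required":["moves"]}

```bash
mkdir -p pics
cat > h.py <<'E'
import numpy as np, cv2
from plant import manip
def shot(n):
    im=manip.get_image(n); np.savez(f'{n}.npz',**im); return im
def load(n): return dict(np.load(f'{n}.npz'))
def ray(im,px):
    u=cv2.undistortPoints(np.array(px,float).reshape(-1,1,2),im['mtx'],im['distortion']).reshape(-1,2)
    R=im['view'][:3,:3];t=im['view'][:3,3]
    d=np.c_[u,np.ones(len(u))]@R
    return -R.T@t,d
def plane(im,px,z):
    c,d=ray(im,px); return c+d*((z-c[2])/d[:,2])[:,None]
def proj(im,P):
    r=cv2.Rodrigues(im['view'][:3,:3])[0]
    return cv2.projectPoints(np.array(P,float).reshape(-1,1,3),r,im['view'][:3,3],im['mtx'],im['distortion'])[0].reshape(-1,2)
def cloud(im):
    h,w=im['depth'].shape; v,u=np.mgrid[:h,:w]
    c,d=ray(im,np.stack([u,v],-1).reshape(-1,2)); return (c+d*im['depth'].reshape(-1,1)).reshape(h,w,3)
E
python3 - <<'E'
from h import *
for n in('top','side'):
    im=shot(n); cv2.imwrite(f'pics/{n}0.png',cv2.resize(im['frame'][...,::-1],(800,600)))
    print(n,-im['view'][:3,:3].T@im['view'][:3,3])
s=manip.state();print(s)
E
```

```text
top [0.43529656 0.0263223  1.45469514]
side [0.00085028 0.77687156 0.68012146]
{'t': 0.1, 'q': array([-1.49861482e+00,  2.59125284e-01,  2.08563720e-02,  1.33367350e+00,
       -4.94086343e-06,  1.41818194e+00]), 'joint_vel': array([ 0.00039299, -0.0004694 ,  0.00327567, -0.00195007, -0.00205236,
       -0.00022183]), 'tau': array([ 4.20090117e-03, -5.56698811e+01,  3.45066977e+01,  1.17356380e-02,
       -3.30177381e-04,  9.61136664e-06]), 'position': array([ 0.12256829, -0.5359291 ,  0.23073974]), 'tcp_rot': array([ 9.93689835e-01,  1.12161419e-01,  2.05710464e-05, -5.72677538e-04]), 'wrist_force': array([0.12451848, 0.58934514, 0.03403048]), 'wrist_torque': array([ 0.02116459, -0.0283568 ,  0.03461962]), 'grasp_force': 0.0, 'finger_gap': 1.003953919189719}
```

View pics/top0.png

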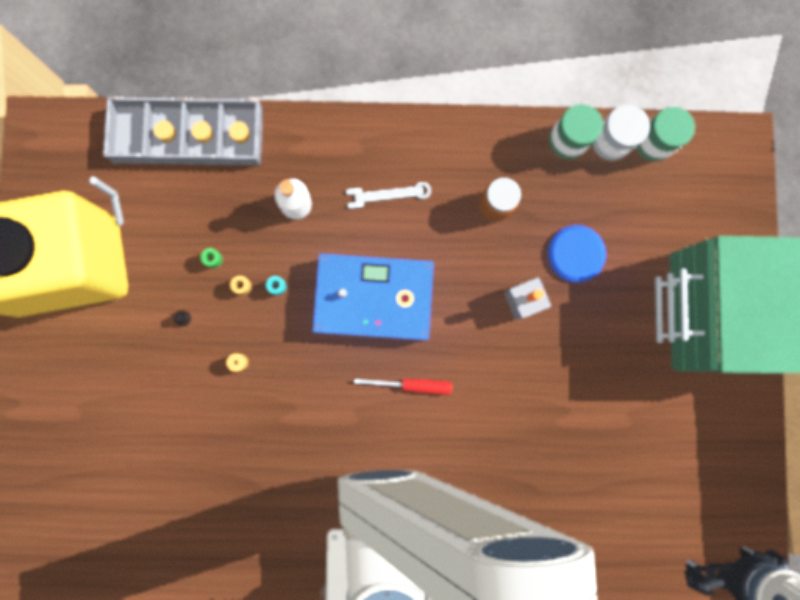

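View pics/side0.png

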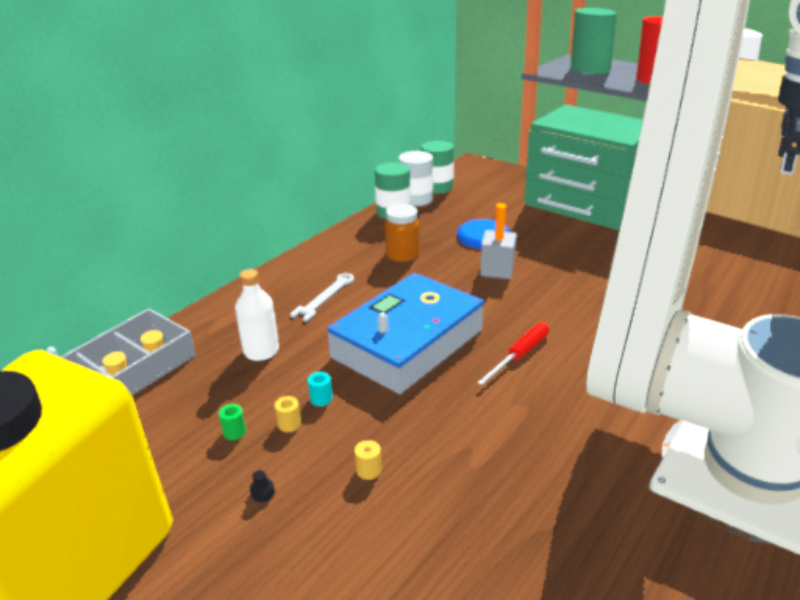

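The top view shows five candidates (800x600 px):
- Brass at (240,285), with a large dark bore: fits the wide ferrule.
- Brass at (236,362), with a tiny bore: the narrow ferrule.
- Turquoise at (276,285) and green at (210,257): look-alikes to leave alone.
- Orange caps in the tray: not part of the job.

The pin is at (342,294), the yellow ring at (405,298) and the stylus at (536,296). Next I'll confirm the choice in a crop and measure.

Run:
```python
from h import *
T=load('top');S=load('side')
a=cv2.resize(T['frame'][155:250,110:200],None,fx=5,fy=5,interpolation=cv2.INTER_CUBIC)
b=cv2.resize(S['frame'][225:320,130:190+20],None,fx=5,fy=5,interpolation=cv2.INTER_CUBIC)[:, :350]
cv2.imwrite('pics/crop.png',np.hstack([a,b])[...,::-1])
for n,im in(('top',T),('side',S)):
    hsv=cv2.cvtColor(im['frame'],cv2.COLOR_RGB2HSV); C=cloud(im)
    print('==',n,'bench z',np.median(C[240:250,240:250,2]) )
    def comps(name,lo,hi,z,zmin,zmax,amin=8):
        m=cv2.inRange(hsv,np.array(lo),np.array(hi))&((C[...,2]>zmin)&(C[...,2]<zmax)).astype(np.uint8)*255
        k,_,st,ce=cv2.connectedComponentsWithStats(m)
        for i in range(1,k):
            if st[i,4]>=amin:
                cs=cv2.findContours((_==i).astype(np.uint8),0,1)[0][0]
                P=plane(im,cs.reshape(-1,2),z)[:,:2].astype(np.float32)
                (c,r)=cv2.minEnclosingCircle(P)
                g=plane(im,[ce[i]],z)[0,:2]
                print(name,'px',ce[i].round(1),'A',st[i,4],'cast',g.round(4),'circ',np.round(c,4),round(r,4),'zmed',np.median(C[_==i][:,2]).round(4))
                if name=='tester': r=cv2.minAreaRect(P);print(r)
    comps('brass top',(12,90,90),(32,255,255),.04,.034,.05)
    comps('tester',(103,120,60),(120,255,255),.06,.052,.07,500)
    comps('ring',(18,60,120),(35,255,255),.06,.055,.068,3)
    comps('pin',(0,0,90),(180,110,255),.09,.078,.1,3)
    comps('handle',(3,150,120),(17,255,255),.14,.130,.15,3)
    comps('handleall',(3,150,120),(17,255,255),.105,.075,.15,3)
    comps('holder',(0,0,60),(180,60,255),.07,.06,.076,30)
```

```text
== top bench z -0.00022709377087615223
brass top px [104.4  83.5] A 54 cast [0.8906 0.4569] circ [0.8922 0.4581] 0.0187 zmed 0.0366
brass top px [128.4  83.2] A 64 cast [0.8927 0.3823] circ [0.8934 0.3821] 0.0182 zmed 0.0363
brass top px [152.8  83.7] A 66 cast [0.8925 0.3068] circ [0.8934 0.306 ] 0.0177 zmed 0.0362
brass top px [ 75.  165.3] A 107 cast [0.6329 0.5344] circ [0.6388 0.5531] 0.0848 zmed 0.042
brass top px [152.3 182. ] A 70 cast [0.5856 0.2973] circ [0.5863 0.2971] 0.0173 zmed 0.0399
brass top px [ 51.4 194.1] A 8 cast [0.5439 0.6016] circ [0.5443 0.6028] 0.0096 zmed 0.0401
brass top px [ 42.1 195.6] A 10 cast [0.539  0.6296] circ [0.5393 0.6299] 0.0123 zmed 0.0447
brass top px [ 18.  200.2] A 9 cast [0.5239 0.7021] circ [0.5245 0.7022] 0.0125 zmed 0.0441
brass top px [150.6 231.6] A 78 cast [0.4356 0.2974] circ [0.4352 0.298 ] 0.016 zmed 0.0396
tester px [237.7 190.2] A 3220 cast [0.5624 0.0376] circ [0.565  0.0352] 0.1302 zmed 0.0596
((0.5651082396507263, 0.03558129072189331), (0.21963293850421906, 0.14929790794849396), 86.85706329345703)
ring px [ 71.4 149.8] A 39 c
[... 6824 characters left out ...]
0.2648] circ [ 0.5733 -0.2625] 0.0681 zmed 0.1114
handleall px [257.2 143.7] A 51 cast [ 0.7128 -0.1484] circ [ 0.7203 -0.156 ] 0.0308 zmed 0.0777
handleall px [159.4 178.9] A 44 cast [0.8006 0.1605] circ [0.8039 0.157 ] 0.0177 zmed 0.1448
holder px [283.6 107. ] A 43 cast [ 0.8619 -0.5106] circ [ 0.8647 -0.5137] 0.0344 zmed 0.0664
holder px [259.  118.8] A 128 cast [ 0.8706 -0.3675] circ [ 0.8761 -0.3809] 0.082 zmed 0.0672
holder px [319.  154.3] A 193 cast [ 0.5606 -0.2529] circ [ 0.5609 -0.2577] 0.044 zmed 0.0703
holder px [164.  207.6] A 128 cast [0.7334 0.2123] circ [0.742 0.207] 0.0314 zmed 0.0685
holder px [483.  295.4] A 368 cast [0.0029 0.0685] circ [0.0057 0.0521] 0.059 zmed 0.0682
```

View pics/crop.png

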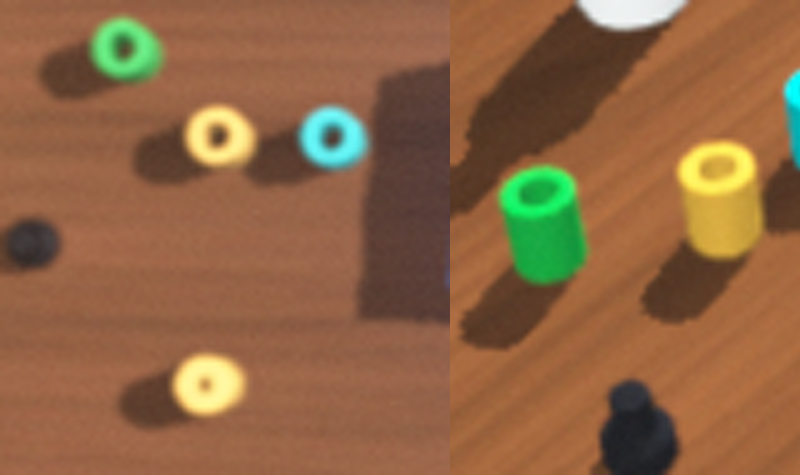

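The crop confirms that the brass ferrule at (220,135) in the crop, world (0.586, 0.297), has the wide bore. The other brass one at (0.436, 0.298) has the tiny bore, and green and turquoise are decoys. The pin-to-ring distance comes out at 120.5 mm against 120 given, and the heights match. I'll travel there now and turn the jaws to close along x.

Emit:
step_arm(moves=[-1,0.12,0.16,0,0.019,-1,0.24,0.32,0,0.038,-1,0.36,0.48,0,0.057,-1,0.48,0.64,0,0.076,-1,0.6,0.8,0,0.095], force=40)

```text
t: 0.52
position: [0.2431, -0.3744, 0.231]
tcp_rot: [0.916, 0.402, 0.0, -0.0]
wrist_force: [0.3, -0.2, 0.1]
finger_gap: 0.997
grasp_force: 0.0
```

Emit:
step_arm(moves=[-1,0.12,0.16,0,0.019,-1,0.24,0.32,0,0.038,-1,0.36,0.48,0,0.057,-1,0.48,0.64,0,0.076,-1,0.6,0.8,0,0.095])

```text
t: 0.93
position: [0.3632, -0.2143, 0.2313]
tcp_rot: [0.757, 0.653, 0.0, 0.0]
wrist_force: [0.2, -0.7, 0.2]
finger_gap: 0.999
grasp_force: 0.0
```

Emit:
step_arm(moves=[-1,0.1,0.17,0,0.005,-1,0.2,0.34,0,0.01,-1,0.3,0.51,0,0.015,-1,0.4,0.68,0,0.02,-1,0.5,0.85,0,0.0242])

```text
t: 1.35
position: [0.4631, -0.0441, 0.2312]
tcp_rot: [0.707, 0.708, -0.0, -0.0]
wrist_force: [0.6, -1.0, 0.3]
finger_gap: 1.002
grasp_force: 0.0
```

Emit:
step_arm(moves=[-1,0.08,0.18,0,0,-1,0.16,0.36,0,0,-1,0.24,0.54,0,0,-1,0.32,0.72,0,0,-1,0.4,0.9,0,0])

```text
t: 1.77
position: [0.5428, 0.136, 0.231]
tcp_rot: [0.707, 0.707, -0.0, -0.0]
wrist_force: [0.9, -1.1, -0.2]
finger_gap: 1.0
grasp_force: 0.0
```

Emit:
step_arm(moves=[-1,0.05,0.2,0,0,-1,0.1,0.4,0,0,-1,0.15,0.6,0,0,-1,0.2145,0.817,0,0,-1,0.2145,0.817,-0.15,0])

```text
t: 2.18
position: [0.589, 0.3042, 0.2056]
tcp_rot: [0.706, 0.709, 0.005, 0.002]
wrist_force: [0.4, -0.4, 0.6]
finger_gap: 1.004
grasp_force: 0.0
```

Emit:
step_arm(moves=[-1,0,0,0,0,-1,0,0,-0.13,0,-1,0,0,-0.26,0,-1,0,0,-0.4,0,-1,0,0,-0.4,0])

```text
t: 2.6
position: [0.5827, 0.295, 0.1164]
tcp_rot: [0.708, 0.707, -0.004, -0.002]
wrist_force: [-0.3, -0.3, -0.9]
finger_gap: 0.999
grasp_force: 0.0
```

Emit:
step_arm(moves=[-1,0,0,-0.1,0,-1,0,0,-0.2,0,-1,0,0,-0.25,0,-1,0,0,-0.25,0,-1,0,0,-0.25,0])

```text
t: 3.02
position: [0.5857, 0.2968, 0.0724]
tcp_rot: [0.707, 0.707, -0.0, 0.0]
wrist_force: [-0.6, 0.9, 0.2]
finger_gap: 0.998
grasp_force: 0.0
```

Run:
```python
from h import *
im=shot('side'); print(manip.state()['position'])
cv2.imwrite('pics/s1.png',cv2.resize(im['frame'][170:320,90:290,::-1],(800,600),interpolation=cv2.INTER_CUBIC))
```

```text
[0.58610381 0.29705672 0.07291039]
```

View pics/s1.png

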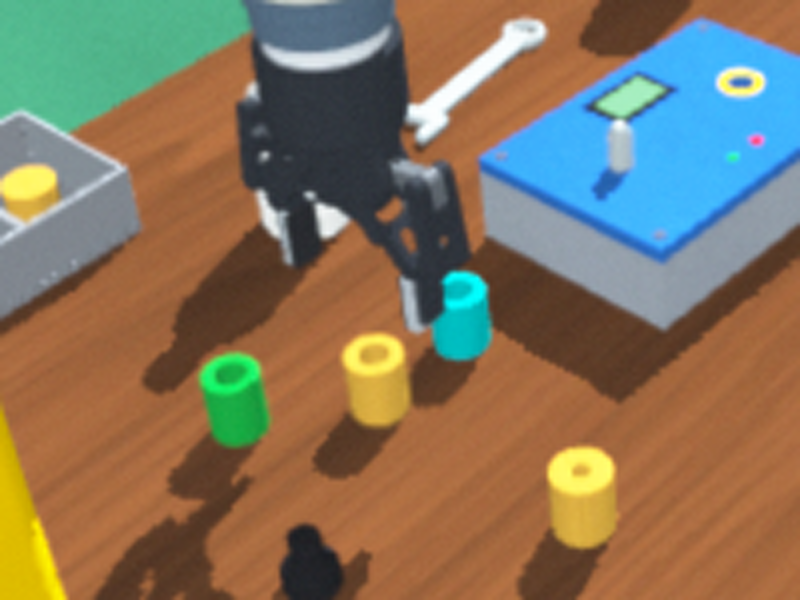

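The fingers straddle the brass wide-bore ferrule (crop 375,352), with tips at (300,260) and (415,325), and both decoys are clear. I'll descend and grip.

Emit:
step_arm(moves=[-1,0,0,-0.1,0,-1,0,0,-0.2,0,-1,0,0,-0.32,0,-1,0,0,-0.32,0,1,0,0,-0.32,0])

```text
t: 3.48
position: [0.5854, 0.2971, 0.0079]
tcp_rot: [0.707, 0.707, -0.0, -0.0]
wrist_force: [0.2, -0.0, 0.8]
finger_gap: 0.886
grasp_force: 0.0
```

Emit:
step_arm(moves=[1,0,0,0,0,1,0,0,0,0,1,0,0,0,0,1,0,0,0,0,1,0,0,0,0], force=40)

```text
t: 3.9
position: [0.5863, 0.2976, 0.0092]
tcp_rot: [0.707, 0.707, 0.001, 0.001]
wrist_force: [-1.6, -0.4, 7.4]
finger_gap: 0.396
grasp_force: 39.2
```

Emit:
step_arm(moves=[1,0,0,0,0,1,0,0,0,0,1,0,0,0,0,1,0,0,0,0,1,0,0,0,0])

```text
t: 4.32
position: [0.5862, 0.2976, 0.0091]
tcp_rot: [0.707, 0.707, 0.001, 0.001]
wrist_force: [-1.2, -0.5, 6.3]
finger_gap: 0.393
grasp_force: 39.2
```

Emit:
step_arm(moves=[1,0,0,0.1,0,1,0,0,0.25,0,1,0,0,0.4,0,1,0,0,0.55,0,1,0,0,0.55,0])

```text
t: 4.73
position: [0.5879, 0.2982, 0.1245]
tcp_rot: [0.707, 0.707, 0.004, 0.002]
wrist_force: [1.4, 0.6, -1.5]
finger_gap: 0.393
grasp_force: 40.2
```

Emit:
step_arm(moves=[1,0,-0.1,0,0,1,0,-0.25,0,0,1,-0.03,-0.4,0,0,1,-0.06,-0.5,0,0,1,-0.085,-0.6,0,0])

```text
t: 5.15
position: [0.568, 0.1759, 0.1175]
tcp_rot: [0.707, 0.707, 0.0, 0.0]
wrist_force: [1.3, -0.2, -1.4]
finger_gap: 0.397
grasp_force: 40.2
```

Emit:
step_arm(moves=[1,0,-0.15,0,0,1,0,-0.28,0,0,1,0,-0.36,0,0,1,0,-0.41,0,0,1,0,-0.41,0,0])

```text
t: 5.57
position: [0.5686, 0.0936, 0.1176]
tcp_rot: [0.708, 0.706, 0.0, 0.0]
wrist_force: [0.2, -0.2, -2.4]
finger_gap: 0.389
grasp_force: 40.2
```

Emit:
step_arm(moves=[1,0,0,0,0,1,0,0,0,0,1,0,0,0,0,1,0,0,0,0,1,0,0,0,0])

```text
t: 5.98
position: [0.5684, 0.096, 0.1172]
tcp_rot: [0.707, 0.707, -0.0, -0.0]
wrist_force: [-0.2, -1.0, -0.7]
finger_gap: 0.393
grasp_force: 40.2
```

Run:
```python
from h import *
im=shot('side');t=shot('top'); print(manip.state()['position'])
a=cv2.resize(im['frame'][130:250,180:310,::-1],(650,600),interpolation=cv2.INTER_CUBIC)
cv2.imwrite('pics/s2.png',a)
S0=load('side')
for n,i in(('side',im),('top',t)):
    hsv=cv2.cvtColor(i['frame'],cv2.COLOR_RGB2HSV)
    m=cv2.inRange(hsv,np.array((12,90,90)),np.array((32,255,255)))
    k,l,st,ce=cv2.connectedComponentsWithStats(m)
    for j in range(1,k):
        if st[j,4]>15 and 180<ce[j][0]<300 and 100<ce[j][1]<270: print(n,st[j],ce[j].round(1))
    print('pin base/top',proj(i,[[.568,.0953,.06],[.568,.0953,.09]]).round(1).tolist(),'expected ferr bottom/top',proj(i,[[.568,.0953,.11],[.568,.0953,.15]]).round(1).tolist())
```

```text
[0.56845834 0.09570178 0.11721975]
side [270 188  11   5  26] [274.7 190.2]
side [223 239  11  10  27] [227.6 243.2]
side [253 253   7   7  17] [255.9 255.4]
pin base/top [[245.2, 210.9], [244.7, 200.8]] expected ferr bottom/top [[244.4, 193.9], [243.8, 179.7]]
top [179 114   9  11  68] [183.  119.4]
top [255 187   9   9  40] [259. 191.]
pin base/top [[218.5, 188.1], [218.0, 187.1]] expected ferr bottom/top [[217.6, 186.5], [216.9, 185.0]]
```

View pics/s2.png

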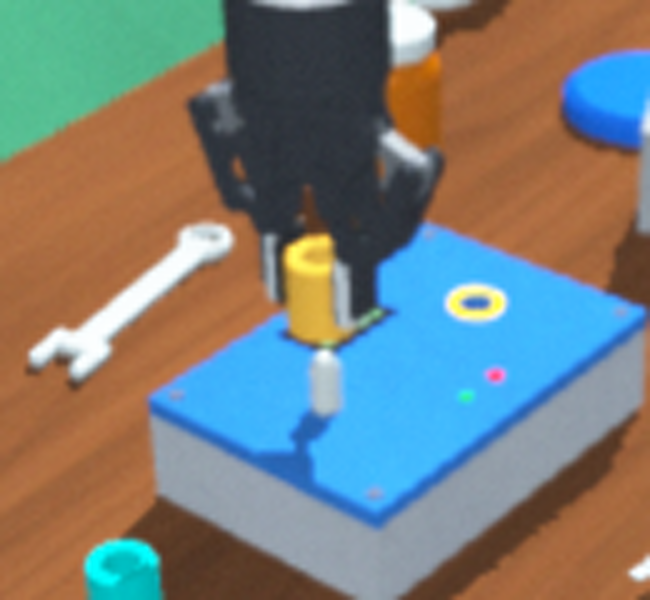

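The ferrule hangs upright over the pin. Its bottom centre is at about (321,321) in the crop against (322,320) expected, so it is aligned with the pin top at (324,357). I'll lower slowly and watch the force.

Emit:
step_arm(moves=[1,0,0,-0.03,0,1,0,0,-0.06,0,1,0,0,-0.09,0,1,0,0,-0.12,0,1,0,0,-0.13,0])

```text
t: 6.5
position: [0.5679, 0.0952, 0.0898]
tcp_rot: [0.707, 0.707, -0.001, -0.001]
wrist_force: [-1.1, 0.3, -1.3]
finger_gap: 0.391
grasp_force: 40.2
```

Emit:
step_arm(moves=[1,0,0,0,0,1,0,0,0,0,1,0,0,0,0,1,0,0,0,0,1,0,0,0,0])

```text
t: 6.92
position: [0.5686, 0.0952, 0.0916]
tcp_rot: [0.707, 0.707, 0.0, 0.0]
wrist_force: [-0.7, -0.6, -1.0]
finger_gap: 0.396
grasp_force: 40.2
```

Emit:
step_arm(moves=[1,0,0,-0.015,0,1,0,0,-0.03,0,1,0,0,-0.045,0,1,0,0,-0.055,0,1,0,0,-0.055,0])

```text
t: 7.33
position: [0.5681, 0.0952, 0.0796]
tcp_rot: [0.707, 0.707, -0.0, -0.0]
wrist_force: [-0.4, -0.2, -1.9]
finger_gap: 0.398
grasp_force: 40.2
```

Emit:
step_arm(moves=[1,0,0,-0.01,0,1,0,0,-0.02,0,1,0,0,-0.03,0,1,0,0,-0.035,0,1,0,0,-0.035,0])

```text
t: 7.75
position: [0.5683, 0.0952, 0.073]
tcp_rot: [0.707, 0.707, -0.0, -0.0]
wrist_force: [0.2, 0.7, -2.3]
finger_gap: 0.395
grasp_force: 40.2
```

Emit:
step_arm(moves=[1,0,0,-0.008,0,1,0,0,-0.016,0,1,0,0,-0.02,0,1,0,0,-0.02,0,1,0,0,-0.02,0])

```text
t: 8.17
position: [0.5685, 0.0952, 0.0693]
tcp_rot: [0.707, 0.707, 0.0, 0.0]
wrist_force: [-0.8, 0.6, -1.3]
finger_gap: 0.396
grasp_force: 40.2
```

Emit:
step_arm(moves=[0.6,0,0,0,0,0.2,0,0,0,0,-0.4,0,0,0,0,-0.7,0,0,0,0,-1,0,0,0,0])

```text
t: 8.58
position: [0.5686, 0.0952, 0.0694]
tcp_rot: [0.707, 0.707, 0.0, 0.0]
wrist_force: [0.2, -1.2, -0.3]
finger_gap: 0.805
grasp_force: 0.0
```

Emit:
step_arm(moves=[-1,0,0,0,0,-1,0,0,0,0,-1,0,0,0,0,-1,0,0,0.06,0,-1,0,0,0.15,0])

```text
t: 9.0
position: [0.5675, 0.0952, 0.0981]
tcp_rot: [0.707, 0.707, -0.001, -0.001]
wrist_force: [1.0, 0.7, 0.5]
finger_gap: 0.998
grasp_force: 0.0
```

Emit:
step_arm(moves=[-1,0,0,0.15,0,-1,0,0,0.3,0,-1,0,0,0.45,0,-1,0,0,0.6,0,-1,0,0,0.6,0])

```text
t: 9.42
position: [0.5703, 0.0953, 0.2253]
tcp_rot: [0.707, 0.707, 0.003, 0.003]
wrist_force: [0.7, -0.3, -0.2]
finger_gap: 0.997
grasp_force: 0.0
```

Emit:
step_arm(moves=[-1,0,-0.15,0,0,-1,0,-0.35,0,0,-1,0,-0.55,0,0,-1,0,-0.75,0,0,-1,0,-0.85,0,0])

```text
t: 9.83
position: [0.5683, -0.0784, 0.2191]
tcp_rot: [0.708, 0.706, -0.0, 0.0]
wrist_force: [0.0, 0.5, 1.1]
finger_gap: 0.998
grasp_force: 0.0
```

Run:
```python
from h import *
im=shot('side');t=shot('top'); print(manip.state()['position'])
a=cv2.resize(im['frame'][100:250,180:380,::-1],(800,600),interpolation=cv2.INTER_CUBIC)
cv2.imwrite('pics/s3.png',a)
for n,i in(('side',im),('top',t)):
    C=cloud(i);hsv=cv2.cvtColor(i['frame'],cv2.COLOR_RGB2HSV)
    m=cv2.inRange(hsv,np.array((12,90,90)),np.array((32,255,255)))>0
    q=m&(abs(C[...,0]-.568)<.04)&(abs(C[...,1]-.095)<.04)
    print(n,'ferrule z range',np.percentile(C[q][:,2],[2,50,98]) if q.any() else None)
    q&=C[...,2]>.09
    if q.any(): print('top',plane(i,np.argwhere(q)[:,::-1].astype(float),.1).mean(0))
    o=cv2.inRange(hsv,np.array((3,150,120)),np.array((17,255,255)))>0
    q=o&(abs(C[...,0]-.563)<.03)&(abs(C[...,1]+.258)<.03)
    if q.any():
        v=np.argwhere(q); print('handle rows',v.min(0),v.max(0),C[q].mean(0))
        for r in range(v[:,0].min(),v[:,0].max()+1): print(r,v[v[:,0]==r][:,1].mean(),(v[:,0]==r).sum(),end='; ')
    print(proj(i,[[.563,-.258,z] for z in(.07,.105,.14)]).round(1).tolist())
```

```text
[ 0.56843643 -0.07814392  0.2188497 ]
side ferrule z range [0.06287395 0.08918328 0.10197738]
top [0.5641954 0.1006614 0.1      ]
handle rows [132 305] [174 331] [ 0.56349294 -0.258783    0.10070472]
132 317.0 1; 133 317.5 2; 134 319.5 6; 135 319.5 6; 136 319.5 4; 137 319.5 6; 138 319.5 6; 139 319.5 6; 140 319.5 6; 141 320.0 5; 142 320.0 5; 143 320.0 5; 144 320.0 5; 145 319.5 4; 146 319.5 4; 147 319.5 4; 148 319.0 5; 149 319.0 5; 150 319.0 5; 151 319.0 5; 152 319.0 5; 153 319.0 3; 154 nan 0; 155 nan 0; 156 nan 0; 157 nan 0; 158 nan 0; 159 nan 0; 160 nan 0; 161 nan 0; 162 nan 0; 163 nan 0; 164 nan 0; 165 nan 0; 166 nan 0; 167 nan 0; 168 nan 0; 169 nan 0; 170 nan 0; 171 nan 0; 172 330.0 2; 173 329.5 2; 174 305.0 1; [[319.2, 153.4], [319.7, 143.0], [320.3, 132.2]]
top ferrule z range [0.07676579 0.09861612 0.10519653]
top [0.56649778 0.09318627 0.1       ]
handle rows [186 339] [191 346] [ 0.56518728 -0.26223794  0.13404816]
186 344.0 3; 187 343.5 6; 188 343.0 7; 189 342.5 8; 190 342.0 7; 191 339.5 2; [[336.6, 191.2], [339.0, 190.2], [341.6, 189.0]]<stdin>:16: RuntimeWarning: Mean of empty slice.
  ret = ret.dtype.type(ret / rcount)
```

View pics/s3.png

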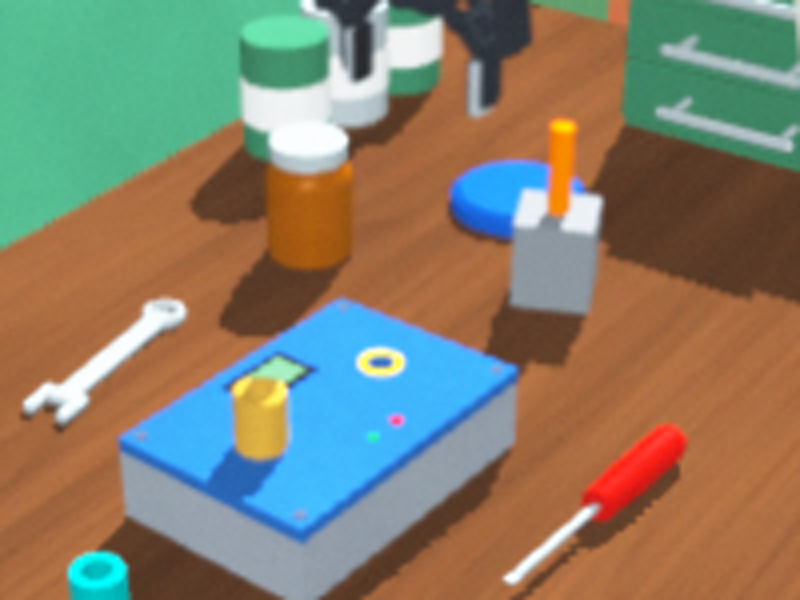

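The ferrule is seated, with its top at z ≈ 0.100 and its crop position around (260,415) on the pin. The stylus handle is at (562,165), near (0.565, -0.262). Moving above it.

Emit:
step_arm(moves=[-1,0,-0.19,0,0,-1,-0.01,-0.38,0,0,-1,-0.017,-0.57,0,0,-1,-0.017,-0.76,0,0,-1,-0.017,-0.92,0,0])

```text
t: 10.35
position: [0.565, -0.2603, 0.2192]
tcp_rot: [0.707, 0.707, -0.0, 0.0]
wrist_force: [0.9, 0.4, -0.0]
finger_gap: 0.996
grasp_force: 0.0
```

Emit:
step_arm(moves=[-1,0,0,0,0,-1,0,0,0,0,-1,0,0,0,0,-1,0,0,-0.08,0,-1,0,0,-0.15,0])

```text
t: 10.77
position: [0.5657, -0.2571, 0.1897]
tcp_rot: [0.706, 0.708, 0.0, 0.001]
wrist_force: [0.5, 0.3, -0.5]
finger_gap: 1.002
grasp_force: 0.0
```

Emit:
step_arm(moves=[-1,0,0,0,0,-1,0,0,0,0,-1,0,0,0,0,-1,0,0,0,0,-1,0,0,0,0])

```text
t: 11.18
position: [0.5655, -0.2586, 0.1902]
tcp_rot: [0.707, 0.707, 0.0, 0.001]
wrist_force: [-0.2, 0.1, -0.1]
finger_gap: 0.999
grasp_force: 0.0
```

Run:
```python
from h import *
im=shot('side');p=manip.state()['position']; print(p)
a=cv2.resize(im['frame'][70:190,240:400,::-1],(800,600),interpolation=cv2.INTER_CUBIC)
cv2.imwrite('pics/s4.png',a)
```

```text
[ 0.56539249 -0.25868587  0.19007323]
```

View pics/s4.png

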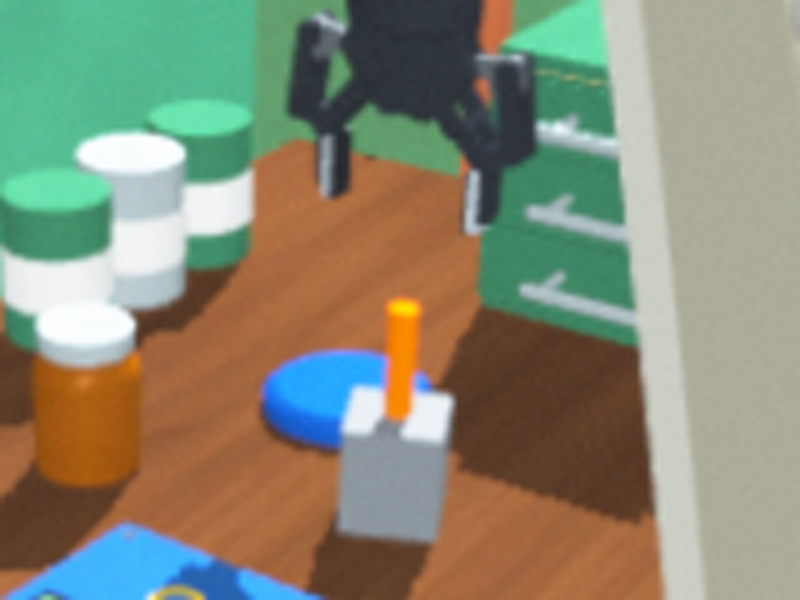

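The handle at (403,310) is centred between the fingertips at (332,195) and (475,230). Descending, with 3 mm toward -y, then gripping.

Emit:
step_arm(moves=[-1,0,-0.015,-0.12,0,-1,0,-0.015,-0.25,0,-1,0,-0.015,-0.38,0,-1,0,-0.015,-0.5,0,-1,0,-0.015,-0.5,0])

```text
t: 11.65
position: [0.5631, -0.2606, 0.085]
tcp_rot: [0.707, 0.707, -0.001, -0.003]
wrist_force: [-0.1, -0.1, -0.9]
finger_gap: 0.994
grasp_force: 0.0
```

Emit:
step_arm(moves=[-0.5,0,0,0,0,0,0,0,0,0,1,0,0,0,0,1,0,0,0,0,1,0,0,0,0], force=70)

```text
t: 12.07
position: [0.5656, -0.262, 0.0905]
tcp_rot: [0.707, 0.707, 0.0, 0.001]
wrist_force: [-0.2, -0.0, 0.2]
finger_gap: 0.302
grasp_force: 0.0
```

Emit:
step_arm(moves=[1,0,0,0,0,1,0,0,0,0,1,0,0,0,0,1,0,0,0,0,1,0,0,0,0])

```text
t: 12.48
position: [0.5655, -0.262, 0.0903]
tcp_rot: [0.707, 0.707, 0.0, 0.001]
wrist_force: [-0.5, 0.1, 6.5]
finger_gap: 0.194
grasp_force: 68.0
```

Emit:
step_arm(moves=[1,0,0,0,0,1,0,0,0,0,1,0,0,0,0,1,0,0,0,0,1,0,0,0,0])

```text
t: 12.9
position: [0.5655, -0.262, 0.0903]
tcp_rot: [0.707, 0.707, 0.0, 0.001]
wrist_force: [-0.6, 1.0, 7.3]
finger_gap: 0.192
grasp_force: 68.0
```

Emit:
step_arm(moves=[1,0,0,0.08,0,1,0,0,0.2,0,1,0,0,0.35,0,1,0,0,0.5,0,1,0,0,0.5,0])

```text
t: 13.32
position: [0.5667, -0.2627, 0.1954]
tcp_rot: [0.707, 0.707, 0.001, 0.004]
wrist_force: [0.1, 0.5, -0.2]
finger_gap: 0.19
grasp_force: 68.7
```

Emit:
step_arm(moves=[1,0,0.1,0,0,1,0,0.25,0,0,1,0,0.42,0,0,1,-0.01,0.6,0,0,1,-0.017,0.75,0,0])

```text
t: 13.73
position: [0.5611, -0.1099, 0.1889]
tcp_rot: [0.707, 0.707, -0.0, -0.0]
wrist_force: [-0.2, -0.3, 0.3]
finger_gap: 0.192
grasp_force: 68.7
```

Emit:
step_arm(moves=[1,0,0.15,0,0,1,0,0.27,0,0,1,0,0.36,0,0,1,0,0.42,-0.04,0,1,0,0.43,-0.1,0])

```text
t: 14.15
position: [0.562, -0.0239, 0.1695]
tcp_rot: [0.706, 0.708, 0.001, 0.001]
wrist_force: [0.3, -0.7, -1.0]
finger_gap: 0.193
grasp_force: 68.7
```

Emit:
step_arm(moves=[1,0,0,0,0,1,0,0,0,0,1,0,0,0,0,1,0,0,0,0,1,0,0,0,0])

```text
t: 14.57
position: [0.562, -0.0264, 0.1696]
tcp_rot: [0.707, 0.707, 0.0, 0.0]
wrist_force: [0.0, -1.1, -1.6]
finger_gap: 0.193
grasp_force: 68.7
```

Run:
```python
from h import *
im=shot('side');t=shot('top');p=manip.state()['position']; print(p)
a=cv2.resize(im['frame'][120:210,220:340,::-1],(800,600),interpolation=cv2.INTER_CUBIC)
cv2.imwrite('pics/s5.png',a)
C=cloud(im);hsv=cv2.cvtColor(im['frame'],cv2.COLOR_RGB2HSV)
o=cv2.inRange(hsv,np.array((3,150,120)),np.array((17,255,255)))>0
v=np.argwhere(o&(C[...,2]>.1)&(C[...,2]<.25)&(abs(C[...,1]+.025)<.05))
for r in np.unique(v[:,0]): print(r,v[v[:,0]==r][:,1].mean(),(v[:,0]==r).sum(),end='; ')
print('\nexpected tip, handlefoot, handletop, hole',proj(im,[[p[0],p[1],p[2]-.08],[p[0],p[1],p[2]-.02],[p[0],p[1],p[2]+.05],[.5622,-.025,.06]]).round(1).tolist())
print('crop=(px-[220,120])*6.667')
```

```text
[ 0.56185373 -0.02621013  0.16956926]
133 274.0 1; 134 274.0 2; 135 274.0 2; 136 273.6666666666667 3; 137 274.0 5; 138 274.5 4; 139 274.0 5; 140 274.5 4; 141 274.5 4; 142 274.5 4; 143 274.0 3; 144 274.0 3; 145 273.5 4; 146 273.5 4; 147 274.0 3; 148 273.5 4; 149 273.5 4; 150 274.0 3; 151 273.5 4; 152 273.5 4; 153 274.0 3; 154 274.0 3; 155 274.0 3; 156 274.5 4; 157 276.0 7; 158 276.0 7; 159 276.0 7; 160 276.0 7; 161 276.5 2; 
expected tip, handlefoot, handletop, hole [[275.4, 180.6], [275.4, 160.4], [275.3, 135.4], [275.0, 190.3]]
crop=(px-[220,120])*6.667
```

View pics/s5.png

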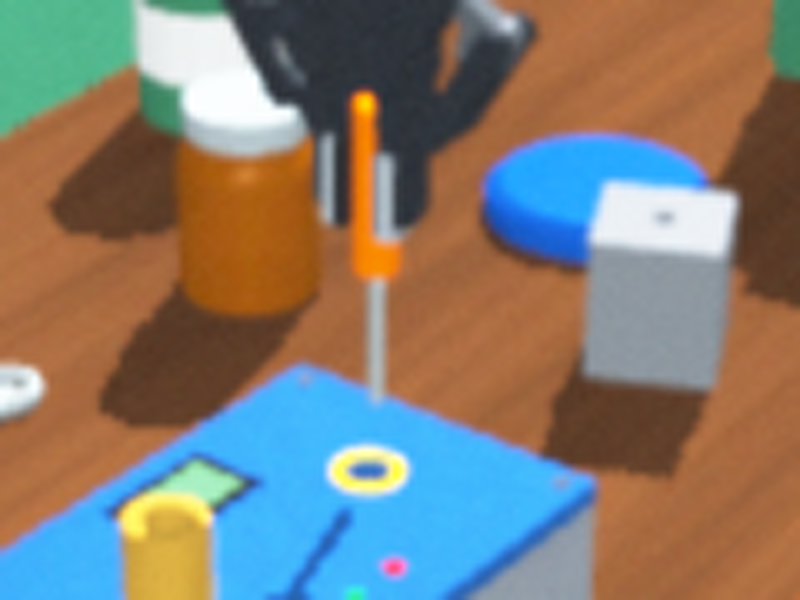

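Run:
```python
from h import *
S=load('side');T=load('top')
for n,i,g,r in(('side',S,(.565,-.262),(.5622,-.025)),('top',T,(.565,-.262),(.5622,-.025))):
    gray=cv2.cvtColor(i['frame'],cv2.COLOR_RGB2GRAY).astype(float)
    u,v=proj(i,[[*g,.07]])[0].round().astype(int)
    w=gray[v-4:v+5,u-5:u+6]; k=np.clip(np.median(w)-15-w,0,None)
    yy,xx=np.mgrid[v-4:v+5,u-5:u+6]
    if k.sum()>0:
        c=(np.sum(xx*k)/k.sum(),np.sum(yy*k)/k.sum()); print(n,'hole',c,plane(i,[c],.07)[0]); print(w.astype(int) if n=='side' else '')
    hsv=cv2.cvtColor(i['frame'],cv2.COLOR_RGB2HSV)
    u,v=proj(i,[[*r,.06]])[0].round().astype(int)
    m=cv2.inRange(hsv,np.array((15,60,110)),np.array((40,255,255)))[v-7:v+8,u-9:u+10]
    q=np.argwhere(m>0)+[v-7,u-9]
    if len(q)>5:
        c=(q.min(0)+q.max(0))[::-1]/2; print(n,'ring',c,q.mean(0)[::-1],len(q),plane(i,[c,q.mean(0)[::-1]],.06))
```

```text
side hole (np.float64(317.7703081232493), np.float64(155.3921568627451)) [ 0.56007848 -0.24461003  0.07      ]
[[239 239 239 238 238 239 238 238 239 234 230]
 [239 239 239 239 238 239 238 239 239 239 239]
 [240 239 240 236 229 223 226 235 239 240 241]
 [239 240 239 232 208 185 191 228 239 240 241]
 [240 239 239 235 221 206 213 232 240 241 240]
 [240 239 240 239 237 234 237 239 241 240 240]
 [239 238 239 239 239 240 240 240 241 241 241]
 [224 229 230 232 235 238 239 239 239 239 239]
 [179 186 192 193 199 204 207 211 216 218 223]]
side ring [275.  190.5] [274.71428571 190.28571429] 35 [[ 0.56171409 -0.02423205  0.06      ]
 [ 0.56294212 -0.02466722  0.06      ]]
top hole (np.float64(339.3958333333333), np.float64(190.03333333333333)) [ 0.56670538 -0.26647626  0.07      ]
```

Run:
```python
from h import *
S=load('side')
p=proj(S,[[.565,-.262,.07]])[0]; u,v=p.round(); c=(u+.3,v-.85)
print(p,c,plane(S,[c],.07))
```

```text
[319.25703318 152.75058462] (np.float64(319.3), np.float64(152.15)) [[ 0.56686679 -0.26549767  0.07      ]]
```

Both cameras put the holder hole at about (0.567, -0.266), so the stylus sits about 4 mm toward -y of the TCP. That agrees with the side offset seen in the crop: shaft at x=377, ring at 369. I'll shift +5 mm in y and insert.

Emit:
step_arm(moves=[1,0,0.025,0,0,1,0,0.025,0,0,1,0,0.025,-0.04,0,1,0,0.025,-0.08,0,1,0,0.025,-0.1,0])

```text
t: 15.08
position: [0.5612, -0.0206, 0.1477]
tcp_rot: [0.707, 0.707, -0.0, -0.001]
wrist_force: [0.0, 0.2, -0.8]
finger_gap: 0.189
grasp_force: 68.7
```

Emit:
step_arm(moves=[1,0,0,-0.02,0,1,0,0,-0.04,0,1,0,0,-0.06,0,1,0,0,-0.06,0,1,0,0,-0.06,0])

```text
t: 15.5
position: [0.5616, -0.0208, 0.1371]
tcp_rot: [0.707, 0.707, -0.0, -0.0]
wrist_force: [0.2, 0.0, -0.7]
finger_gap: 0.194
grasp_force: 68.7
```

Run:
```python
from h import *
im=shot('side');print(manip.state()['position'])
cv2.imwrite('pics/s6.png',cv2.resize(im['frame'][120:210,220:340,::-1],(800,600),interpolation=cv2.INTER_CUBIC))
```

```text
[ 0.56176756 -0.02078677  0.13737302]
```

View pics/s6.png

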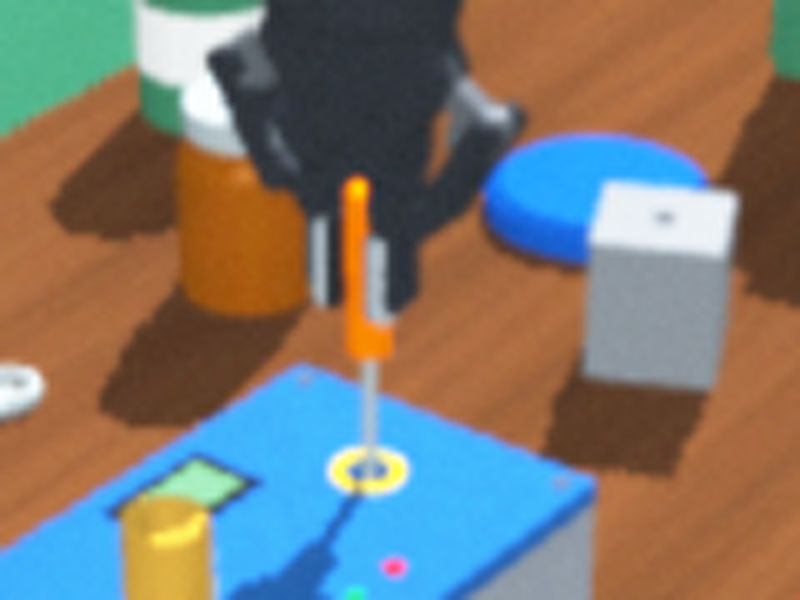

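The tip enters the hole's centre at (369,465) in the crop, with the ring centre at (369,470). I'll continue down in small steps and watch the force.

Emit:
step_arm(moves=[1,0,0,-0.02,0,1,0,0,-0.04,0,1,0,0,-0.06,0,1,0,0,-0.07,0,1,0,0,-0.07,0])

```text
t: 15.97
position: [0.5614, -0.0207, 0.1226]
tcp_rot: [0.707, 0.707, -0.0, -0.0]
wrist_force: [-0.8, 0.0, -1.1]
finger_gap: 0.193
grasp_force: 68.7
```

Emit:
step_arm(moves=[1,0,0,-0.01,0,1,0,0,-0.02,0,1,0,0,-0.025,0,1,0,0,-0.025,0,1,0,0,-0.025,0])

```text
t: 16.38
position: [0.5617, -0.0208, 0.1184]
tcp_rot: [0.707, 0.707, 0.0, 0.0]
wrist_force: [-0.6, -0.1, -0.6]
finger_gap: 0.192
grasp_force: 68.8
```

Emit:
step_arm(moves=[1,0,0,0,0,1,0,0,0,0,1,0,0,0,0,1,0,0,0,0,1,0,0,0,0])

```text
t: 16.8
position: [0.5617, -0.0208, 0.1183]
tcp_rot: [0.707, 0.707, 0.0, 0.0]
wrist_force: [0.7, -0.2, -0.5]
finger_gap: 0.19
grasp_force: 68.8
```

Emit:
step_arm(moves=[1,0,0,-0.01,0,1,0,0,-0.02,0,1,0,0,-0.02,0,1,0,0,-0.02,0,1,0,0,-0.02,0])

```text
t: 17.22
position: [0.5618, -0.0208, 0.1144]
tcp_rot: [0.707, 0.707, 0.0, 0.0]
wrist_force: [-0.1, 0.9, 2.4]
finger_gap: 0.191
grasp_force: 68.9
```

Emit:
step_arm(moves=[1,0,0,-0.005,0,1,0,0,-0.01,0,1,0,0,-0.01,0,1,0,0,-0.01,0,1,0,0,-0.01,0])

```text
t: 17.63
position: [0.5618, -0.0208, 0.1124]
tcp_rot: [0.707, 0.707, 0.0, 0.0]
wrist_force: [-0.2, -0.6, 3.7]
finger_gap: 0.19
grasp_force: 69.0
```

The spring slope is as expected. Next is to reach the stop.

Emit:
step_arm(moves=[1,0,0,-0.005,0,1,0,0,-0.01,0,1,0,0,-0.01,0,1,0,0,-0.01,0,1,0,0,-0.01,0])

```text
t: 18.05
position: [0.5621, -0.0208, 0.1116]
tcp_rot: [0.707, 0.707, 0.001, 0.001]
wrist_force: [-1.4, 0.5, 14.9]
finger_gap: 0.185
grasp_force: 70.7
```

Emit:
step_arm(moves=[1,0,0,0,0,1,0,0,0,0,1,0,0,0,0,1,0,0,0,0,1,0,0,0,0])

```text
t: 18.47
position: [0.5621, -0.0208, 0.1117]
tcp_rot: [0.707, 0.707, 0.001, 0.001]
wrist_force: [-2.6, 0.8, 14.8]
finger_gap: 0.194
grasp_force: 70.7
```

The button is at its stop: the force jumped to about 15 N and is steady with a 70 N grip. Handing in.

```bash
python3 -c "
from plant import manip
print(manip.sign_off())"
```

```text
the job is handed in; nothing more can be done
None
```

The job is handed in at about 18.5 s (no verdict was returned): the wide ferrule is seated on the pin and released, and the gripped stylus holds the reset button at its stop with about 15 N.

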